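# Nest the empty screw tubs in their holder

## Robot

A 6-joint arm with a two-finger parallel gripper is mounted at the origin on the work surface. World frame = base frame: x ahead of the robot, y to its left, z up, the work surface at z = 0. Lengths are in m, angles in rad, forces in N, time in s.
With the tool pointing down it reaches from about 0.35 to 0.85 m from the base axis. Payload 8.1 kg.
Tool frame: the origin (TCP) lies midway between the tips of the shut fingers; the grasp point (between the pads) lies 19 mm behind it; z points along the fingers, y is the line along which they close (so a half turn about z gives the same grasp; the last joint's range is limited). The gripper opens to 85 mm and grips with 20 to 120 N. Pads are 22 mm wide; open, the fingers measure 114 mm over their backs; the gripper's body (76 mm by 85 mm) begins 54 mm behind the grasp point. The pads swing forward as they close: fully open they stand 13 mm farther back than shut.
Start: joints at [-1.214, 0.13, 1.488, -0, 1.523, -0.085], TCP at [0.257, -0.542, 0.231] pointing down, gripper open.
Joint ranges: [-2.96, 2.96], [-0.89, 2.26], [0.02, 2.5], [-1.34, 4.48], [0, 2.73], [-2.66, 2.66]. Speed limits (rad/s): [2.39, 2.39, 2.79, 3.14, 3.14, 3.14].

## Interface

Orientations are given as [roll, pitch, yaw] about the fixed x, y, z axes, in that order (R = Rz(yaw) Ry(pitch) Rx(roll)).
In Python, from workcell import arm gives the robot as it stands.
- The arm moves only by the tool move_arm, never from a script. Its argument "deltas" is a list of rows, each an object of numbers: "dx", "dy", "dz": the shift along the tool's x, y, z in m; "ax", "ay", "az": the turn, a rotation vector about the tool's x, y, z in degrees; "hand": the finger opening in m, from 0 to 0.0854. A call has 1 to 8 rows; each row shifts and turns the commanded pose from where the row before left it, along the tool's axes as they then stand; what a row does not reach is not made up. A row lasts 1/10 s, in which the tool goes at most 50 mm and 8.59 degrees, less where a joint would pass 70% of its speed; a pose out of reach is approached as far as the arm can. A call with a gripper value outside its range is refused whole. The fingers move at their own pace and stop on an object; the grip force is fixed at half the most. Time passes only in rows, so rows that do not move let the fingers close. It gives the time, the measured TCP pose, the force, the opening and the grip force at its end, in the units of the state.
- arm.sense(): the state, without advancing time (a new reading comes with each control period).
- arm.get_image(name): name is "side" or "top"; returns a dict with "frame" (480x640x3 uint8, red, green, blue), "camera_matrix" (3x3 intrinsics, pixels), "origin" and "rotation" of the camera in the world. Camera axes: x right, y up, looking along -z (the intrinsics and any distortion apply to the point x, -y, -z); pixel columns grow to the right and rows downward; lengths in m; the calibration is good to about 2 mm. A picture is of the moment at which its call begins. There is no depth.
- arm.hand_in(): hands the job in; it is judged then, once.
Trained networks look in a picture, given as the dict that the camera call returned (one of the last four; its "shot" number tells which), for a name from the list of things; names that differ only in an ending like _2 or _b are one class to them, and where a whole thing is asked for, a point or a joint stands for the part that bears it (a point fixed in the world has none). Each returns a list of dicts, best first, with "confidence" (0 to 1); they miss things now and then, are a little off and sometimes report something else, mostly with a low value. They report only what shows in the picture. A call takes as long as a camera call. They do not tell look-alikes from the thing itself.
- arm.recognise(picture, label): "centre" ([x, y, z] in m, in world coordinates, good to about 4 mm: the middle of the surface that is visible of it).
- arm.trace(picture, label): "mask" (480x640 bool, what is visible of it).
- arm.spot_point(picture, label): "centre" ([x, y, z] in m, in world coordinates, good to about 4 mm: a listed point, or the origin of a listed thing).
The state is a dict: "time_s": time; "joints": joint angles; "dq": joint speeds; "joint_torque": joint torques, N m; "tool_pos": TCP position; "ee_rot": TCP orientation; "force": force on the tool from outside, world axes, zero at the start; "ft_torque": the same for the moment, N m; "grip_width": opening from 0.0 (shut) to 1.0 (fully open); "gripper_force": force on a finger pad.
Only numpy, scipy, OpenCV 4.12 (cv2) and the standard library are available. Lean on these libraries where they do the work, as an engineer would, in place of code of your own. Each camera call takes 0.05 s, during which the arm holds its last target. There are 200 camera calls.

## Task

The charger job is done: put away the empty round screw tubs. Stand the large one in the recess of the aluminium holder, then nest the medium one in it, then the small one in that, and last put the lid on top, everything upright and let go. Lower each gently until it just rests, without dropping it or pressing it tight, and leave the square tub and the loose parts on the bench where they are.

Things in the scene. Friction and masses are not known exactly. Their poses are not given: they have to be found in the camera images.
- holder: flat round aluminium holder fixed to the bench, 100 mm across, plate 6 mm thick, with a raised rim on it (the rim's top is 14 mm above the bench) around a round recess 60 to 66 mm across. Origin: centre of the underside; the recess floor is 6 mm above it. z up
- large_tub: loose, the largest round tub, plain grey plastic, open on top, no flange: 80 mm high, a cone 44 mm across at the foot and 60 mm at the rim, wall 3 mm (mouth 54 mm). About 160 g. Origin: centre of its underside, z up. It stands on the recess floor of the holder with some 8 mm of play each way
- medium_tub: loose round tub, plain grey plastic, open on top, 74 mm high: a cone 36 mm across at the foot and 49 mm at height 40 mm, there a flange 64 mm across and 4 mm thick, above it an upright collar 50 mm across and 30 mm high (mouth 44 mm). About 100 g. Origin: centre of its underside, z up. Nested, its cone hangs in the large tub and its flange rests on the large tub's rim: its origin is then 40 mm above the large tub's origin, with 2.5 mm of play each way
- small_tub: loose round tub, plain grey plastic, open on top, 67 mm high: a cone 28 mm across at the foot and 39 mm at height 33 mm, there a flange 54 mm across and 4 mm thick, above it an upright collar 40 mm across and 30 mm high (mouth 34 mm). About 70 g. Origin: centre of its underside, z up. Nested, its flange rests on the medium tub's rim: its origin is then 41 mm above the medium tub's origin, with 2.5 mm of play each way
- lid: loose round grey plastic lid standing on its plug, 44 mm high: a plug 20 mm across at the foot and 29 mm at height 12 mm, a flange 44 mm across and 4 mm thick, and an upright round knob 18 mm across and 28 mm high. About 50 g. Origin: centre of its underside, z up. In place, its flange rests on the small tub's rim: its origin is then 55 mm above the small tub's origin
- square_tub: bystander, loose: square open grey plastic tub, 56 x 56 mm, 45 mm high. Origin: centre of its underside. Not part of the job
- relay: bystander, loose: black relay block with a clear top, 30 x 28 mm, 21 mm high. Origin: centre of its underside
- terminal: bystander, loose: white terminal block, 44 x 20 mm (long along its x), 18 mm high. Origin: centre of its underside
- gland_nut: bystander, loose: brass round gland nut, 28 mm across, 20 mm high. Origin: centre of its underside
Mind the look-alikes: they are no part of the job. What is shaped like the small_tub but green or turquoise is not meant.

How it is judged:
By the outcome, as a careful person would: the job done as asked, in the order asked, and still so for the second after the job is handed in, with the robot touching nothing.
It also fails if it takes over 112 s, if anything falls off the work surface, if the arm or the gripper's body presses on something with over 40 N, if the wrist force passes 120 N, or if a joint passes its speed limit or range.

## Working session

There is one attempt and no reset: what is moved stays moved. The work goes in short steps, Python scripts to look and compute and a tool call to move; the robot and the scene stay as the last step left them, time stands still between calls to the robot, and variables do not carry over. Pictures are saved under pics/ and viewed, at most 14 in all, crops included, and the job is handed in when it is done.

Besides the shell and the picture viewer there is one more tool, called after "Call:" as name(argument=value, ...) on one line, values as JSON. move_arm: Moves the arm, as the interface text tells. Its arguments: {"type":"object","properties":{"deltas":{"type":"array"}},"required":["deltas"]}

```bash
mkdir -p pics; ls; cat > h.py <<'E'
import numpy as np, cv2
from workcell import arm
def save(p,n): cv2.imwrite('pics/'+n,p['frame'][:,:,::-1])
def proj(p,X):
    c=np.array(p['rotation']).T@(np.array(X)-np.array(p['origin'])); c=np.array([c[0],-c[1],-c[2]])
    u=np.array(p['camera_matrix'])@c; return (u[:2]/u[2])
def ray(p,uv,z):
    d=np.linalg.solve(np.array(p['camera_matrix']),[uv[0],uv[1],1]); d=np.array(p['rotation'])@[d[0],-d[1],-d[2]]
    o=np.array(p['origin']); return o+d*(z-o[2])/d[2]
E
python3 - <<'E'
from h import *
s=arm.sense(); print({k:np.round(v,3) for k,v in s.items()})
for n in('top','side'):
    p=arm.get_image(n); save(p,n+'0.png'); print(n,p.keys(),np.round(p['origin'],3),np.round(p['camera_matrix'],1).tolist())
    for l in['holder','large_tub','medium_tub','small_tub','lid','square_tub']:
        for r in arm.spot_point(p,l): print(l,np.round(r['centre'],3),round(r['confidence'],2),np.round(proj(p,r['centre'])))
E
```

```text
pics
{'time_s': np.float64(0.0), 'joints': array([-1.214,  0.131,  1.489,  0.   ,  1.523, -0.085]), 'dq': array([ 0.001,  0.001, -0.   , -0.001, -0.   ,  0.   ]), 'joint_torque': array([-0.0000e+00, -5.6940e+01, -5.0056e+01, -0.0000e+00,  1.5000e-02,
        0.0000e+00]), 'tool_pos': array([ 0.256, -0.542,  0.23 ]), 'ee_rot': array([-3.14 , -0.   ,  0.442]), 'force': array([ 0.021, -0.25 ,  0.838]), 'ft_torque': array([-0.034, -0.002,  0.006]), 'gripper_force': np.float64(0.0), 'grip_width': np.float64(0.998)}
top dict_keys(['frame', 'camera_matrix', 'origin', 'rotation', 'shot']) [ 0.356 -0.024  0.871] [[515.6, 0.0, 323.6], [0.0, 515.6, 239.2], [0.0, 0.0, 1.0]]Traceback (most recent call last):
  File "<stdin>", line 6, in <module>
  File "h.py", line 5, in proj
    c=np.array(p['rotation']).T@(np.array(X)-np.array(p['origin'])); c=np.array([c[0],-c[1],-c[2]])
                                                                                 ~^^^
IndexError: invalid index to scalar variable.
```

```bash
python3 - <<'E'
from h import *
p=arm.get_image('top'); print(p['rotation'])
p=arm.get_image('side'); print(p['rotation'],p['origin'])
E
```

```text
[ 0.15788764  0.02489625 -1.58151592]
[ 0.87165527 -0.00613637 -2.44894849] [-0.07806334  0.70023913  0.82574799]
```

```bash
cat > h.py <<'E'
import numpy as np, cv2
from scipy.spatial.transform import Rotation as Ro
from workcell import arm
def save(p,n): cv2.imwrite('pics/'+n,p['frame'][:,:,::-1])
def rot(p): return Ro.from_euler('xyz',p['rotation']).as_matrix()
def proj(p,X):
    c=rot(p).T@(np.array(X)-np.array(p['origin'])); c=np.array([c[0],-c[1],-c[2]])
    u=np.array(p['camera_matrix'])@c; return (u[:2]/u[2])
def ray(p,uv,z):
    d=np.linalg.solve(np.array(p['camera_matrix']),[uv[0],uv[1],1]); d=rot(p)@[d[0],-d[1],-d[2]]
    o=np.array(p['origin']); return o+d*(z-o[2])/d[2]
E
python3 - <<'E'
from h import *
for n in('top','side'):
    p=arm.get_image(n); save(p,n+'0.png')
    for l in['holder','large_tub','medium_tub','small_tub','lid','square_tub','relay','terminal','gland_nut']:
        for r in arm.spot_point(p,l): print(n,l,np.round(r['centre'],3),round(r['confidence'],2),np.round(proj(p,r['centre'])))
E
```

```text
top holder [ 0.628 -0.042  0.004] 0.84 [344. 163.]
top large_tub [0.642 0.197 0.005] 0.97 [208. 158.]
top medium_tub [ 0.455  0.006 -0.001] 0.72 [318. 262.]
top small_tub [ 0.431  0.3   -0.001] 0.98 [146. 279.]
top small_tub [0.434 0.198 0.   ] 0.77 [205. 276.]
top small_tub [ 0.331  0.182 -0.002] 0.7 [213. 337.]
top small_tub [0.554 0.254 0.001] 0.61 [175. 208.]
top lid [ 0.624 -0.214  0.   ] 0.92 [444. 164.]
top square_tub [ 0.445 -0.234  0.001] 0.84 [460. 266.]
top relay [ 0.543 -0.124  0.   ] 0.78 [393. 210.]
top terminal [0.546 0.104 0.001] 0.79 [261. 211.]
top gland_nut [ 0.556 -0.337  0.002] 0.68 [517. 201.]
side holder [ 0.627 -0.036 -0.001] 0.79 [287. 216.]
side large_tub [ 0.647  0.201 -0.   ] 0.89 [202. 267.]
side medium_tub [0.455 0.003 0.002] 0.87 [335. 257.]
side small_tub [0.328 0.181 0.002] 0.92 [329. 340.]
side small_tub [0.558 0.256 0.001] 0.9 [211. 303.]
side small_tub [ 0.437  0.204 -0.005] 0.89 [276. 320.]
side small_tub [ 0.429  0.301 -0.001] 0.61 [241. 353.]
side lid [ 0.621 -0.219  0.002] 0.66 [339. 180.]
side square_tub [ 0.442 -0.231  0.001] 0.64 [402. 207.]
side relay [ 0.54  -0.12   0.002] 0.55 [340. 213.]
side terminal [0.55  0.107 0.001] 0.65 [268. 264.]
side gland_nut [ 0.554 -0.343  0.001] 0.64 [390. 168.]
side gland_nut [ 0.445 -0.233  0.002] 0.46 [402. 206.]
```

View pics/top0.png

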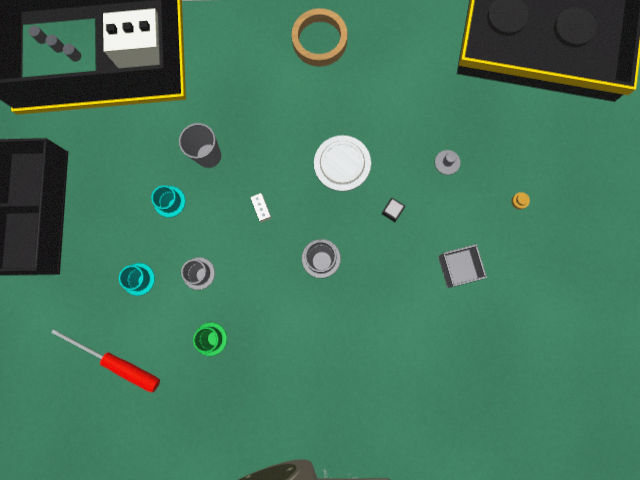

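View pics/side0.png

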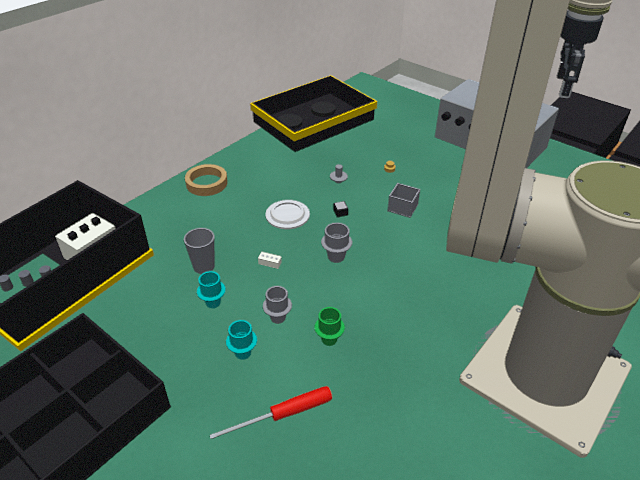

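Top image: the grey small-tub candidate is at (198,273). The look-alikes are turquoise at (168,200) and (137,279) and green at (209,339). The large tub is at (200,145), the medium at (321,259), the lid at (447,161) and the holder at (342,162), and the square bystander is at (463,266). I choose the grey round ones. Next I'll check a crop and refine the positions by fitting silhouettes.

```bash
cat >> h.py <<'E'
from scipy.optimize import minimize
PROF={'large_tub':[(0,22),(80,30)],'medium_tub':[(0,18),(40,24.5),(40,32),(44,32),(44,25),(74,25)],
'small_tub':[(0,14),(33,19.5),(33,27),(37,27),(37,20),(67,20)],'lid':[(0,10),(12,14.5),(12,22),(16,22),(16,9),(44,9)],
'holder':[(0,50),(6,50)]}
A=np.linspace(0,2*np.pi,60,endpoint=False)
def sil(p,l,x,y,z0=0,S=8):
    m=np.zeros((480*1,640*1),np.uint8)
    P=PROF[l]
    for (z1,r1),(z2,r2) in zip(P[:-1],P[1:]):
        pts=[proj(p,(x+r*np.cos(a)/1e3,y+r*np.sin(a)/1e3,z0+z/1e3)) for z,r in((z1,r1),(z2,r2)) for a in A]
        h=cv2.convexHull(np.float32(pts)); cv2.fillPoly(m,[np.int32(np.round(h*16))],1,shift=4)
    return m>0
def fit(p,l,guess,z0=0):
    c=[r for r in arm.trace(p,l)]
    def cen(m): v,u=np.nonzero(m); return np.array([u.mean(),v.mean()])
    g=proj(p,(guess[0],guess[1],z0+.03))
    r=min(c,key=lambda r:np.linalg.norm(cen(r['mask'])-g)); M=r['mask']
    x=np.array(guess[:2],float)
    for _ in range(6):   # match mask centroids
        e=cen(M)-cen(sil(p,l,*x,z0)); J=np.array([cen(sil(p,l,x[0]+.01,x[1],z0))-cen(sil(p,l,x[0]-.01,x[1],z0)),cen(sil(p,l,x[0],x[1]+.01,z0))-cen(sil(p,l,x[0],x[1]-.01,z0))]).T/.02
        x=x+np.linalg.solve(J,e)
    s=sil(p,l,*x,z0); return x,(s&M).sum()/(s|M).sum(),r['confidence']
E
python3 - <<'E'
from h import *
G={'holder':(.628,-.04),'large_tub':(.644,.199),'medium_tub':(.455,.005),'small_tub':(.435,.2),'lid':(.622,-.216)}
for n in('top','side'):
    p=arm.get_image(n)
    for l,g in G.items():
        try: x,i,c=fit(p,l,g); print(n,l,np.round(x*1e3,1),round(i,2),round(c,2))
        except Exception as e: print(n,l,e)
f=arm.get_image('top')['frame'][100:360,100:500]
cv2.imwrite('pics/crop.png',cv2.resize(f,None,fx=2,fy=2,interpolation=cv2.INTER_CUBIC)[:,:,::-1])
E
```

```text
top holder [628.1 -37.4] 0.94 0.57
top large_tub [645.9 197.6] 0.93 0.71
top medium_tub [4.568e+02 2.000e-01] 0.93 0.65
top small_tub [435.9 200.9] 0.88 0.81
top lid [ 623.1 -216.3] 0.94 0.91
side holder [628.6 -37.4] 0.95 0.86
side large_tub [646.8 197.9] 0.92 0.71
side medium_tub [4.569e+02 3.000e-01] 0.95 0.56
side small_tub [435.6 200.8] 0.85 0.68
side lid [ 621.4 -216.4] 0.76 0.69
```

View pics/crop.png

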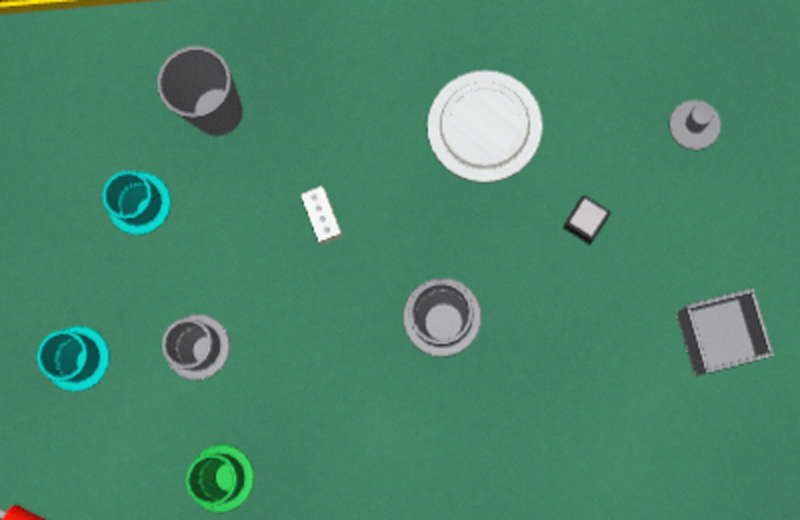

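The crop confirms that the tub at crop (196,347) is grey and has the small tub's shape. Both cameras agree to within 2 mm.

Call:
move_arm(deltas=[{"az": 8.44},{"az": 8.44},{"az": 8.44},{"dx": 0.02,"dy": -0.037},{"dx": 0.02,"dy": -0.037},{"dx": 0.02,"dy": -0.037},{"dx": 0.02,"dy": -0.037},{"dx": 0.02,"dy": -0.037}])

```text
invalid input at $.deltas[0]: expected keys dx, dy, dz, ax, ay, az, hand
```

Call:
move_arm(deltas=[{"dx": 0.02,"dy": -0.037},{"dx": 0.02,"dy": -0.037},{"dx": 0.02,"dy": -0.037},{"dx": 0.02,"dy": -0.037},{"dx": 0.02,"dy": -0.037},{"dx": 0.02,"dy": -0.037},{"dx": 0.02,"dy": -0.037},{"dx": 0.02,"dy": -0.037}])

```text
invalid input at $.deltas[0]: expected keys dx, dy, dz, ax, ay, az, hand
```

Call:
move_arm(deltas=[{"dx": 0,"dy": 0,"dz": 0,"ax": 0,"ay": 0,"az": 8.44,"hand": 0.085},{"dx": 0,"dy": 0,"dz": 0,"ax": 0,"ay": 0,"az": 8.44,"hand": 0.085},{"dx": 0,"dy": 0,"dz": 0,"ax": 0,"ay": 0,"az": 8.44,"hand": 0.085},{"dx": 0.02,"dy": -0.037,"dz": 0,"ax": 0,"ay": 0,"az": 0,"hand": 0.085},{"dx": 0.02,"dy": -0.037,"dz": 0,"ax": 0,"ay": 0,"az": 0,"hand": 0.085},{"dx": 0.02,"dy": -0.037,"dz": 0,"ax": 0,"ay": 0,"az": 0,"hand": 0.085},{"dx": 0.02,"dy": -0.037,"dz": 0,"ax": 0,"ay": 0,"az": 0,"hand": 0.085},{"dx": 0.02,"dy": -0.037,"dz": 0,"ax": 0,"ay": 0,"az": 0,"hand": 0.085}])

```text
time_s: 2.65
tool_pos: [0.3571, -0.3559, 0.2314]
ee_rot: [3.141, -0.0, -0.0]
force: [0.3, -0.3, 0.6]
grip_width: 1.0
gripper_force: 0.0
```

Call:
move_arm(deltas=[{"dx": 0.02,"dy": -0.04,"dz": 0,"ax": 0,"ay": 0,"az": 0,"hand": 0.085},{"dx": 0.02,"dy": -0.04,"dz": 0,"ax": 0,"ay": 0,"az": 0,"hand": 0.085},{"dx": 0.02,"dy": -0.04,"dz": 0,"ax": 0,"ay": 0,"az": 0,"hand": 0.085},{"dx": 0.02,"dy": -0.04,"dz": 0,"ax": 0,"ay": 0,"az": 0,"hand": 0.085},{"dx": 0.02,"dy": -0.04,"dz": 0,"ax": 0,"ay": 0,"az": 0,"hand": 0.085},{"dx": 0.02,"dy": -0.04,"dz": 0,"ax": 0,"ay": 0,"az": 0,"hand": 0.085},{"dx": 0.02,"dy": -0.04,"dz": 0,"ax": 0,"ay": 0,"az": 0,"hand": 0.085},{"dx": 0.02,"dy": -0.04,"dz": 0,"ax": 0,"ay": 0,"az": 0,"hand": 0.085}])

```text
time_s: 3.45
tool_pos: [0.5172, -0.0356, 0.2316]
ee_rot: [3.141, -0.001, -0.0]
force: [0.5, -0.5, 0.0]
grip_width: 0.991
gripper_force: 0.0
```

Call:
move_arm(deltas=[{"dx": 0.022,"dy": -0.04,"dz": 0,"ax": 0,"ay": 0,"az": 0,"hand": 0.085},{"dx": 0.022,"dy": -0.04,"dz": 0,"ax": 0,"ay": 0,"az": 0,"hand": 0.085},{"dx": 0.022,"dy": -0.04,"dz": 0,"ax": 0,"ay": 0,"az": 0,"hand": 0.085},{"dx": 0.022,"dy": -0.04,"dz": 0,"ax": 0,"ay": 0,"az": 0,"hand": 0.085},{"dx": 0.022,"dy": -0.04,"dz": 0,"ax": 0,"ay": 0,"az": 0,"hand": 0.085},{"dx": 0.02,"dy": -0.034,"dz": 0,"ax": 0,"ay": 0,"az": 0,"hand": 0.085},{"dx": 0,"dy": 0,"dz": 0,"ax": 0,"ay": 0,"az": 0,"hand": 0.085},{"dx": 0,"dy": 0,"dz": 0,"ax": 0,"ay": 0,"az": 0,"hand": 0.085}])

```text
time_s: 4.25
tool_pos: [0.6465, 0.1974, 0.2303]
ee_rot: [3.141, 0.001, 0.002]
force: [0.1, -0.4, -1.0]
grip_width: 0.992
gripper_force: 0.0
```

Call:
move_arm(deltas=[{"dx": 0,"dy": 0,"dz": 0.04,"ax": 0,"ay": 0,"az": 0,"hand": 0.085},{"dx": 0,"dy": 0,"dz": 0.04,"ax": 0,"ay": 0,"az": 0,"hand": 0.085},{"dx": 0,"dy": 0,"dz": 0.04,"ax": 0,"ay": 0,"az": 0,"hand": 0.085},{"dx": 0,"dy": 0,"dz": 0.04,"ax": 0,"ay": 0,"az": 0,"hand": 0.085},{"dx": 0,"dy": 0,"dz": 0.04,"ax": 0,"ay": 0,"az": 0,"hand": 0.085},{"dx": 0,"dy": 0,"dz": 0,"ax": 0,"ay": 0,"az": 0,"hand": 0.085},{"dx": 0,"dy": 0,"dz": 0,"ax": 0,"ay": 0,"az": 0,"hand": 0.06},{"dx": 0,"dy": 0,"dz": 0,"ax": 0,"ay": 0,"az": 0,"hand": 0.04}])

```text
time_s: 5.05
tool_pos: [0.6489, 0.1966, 0.0351]
ee_rot: [-3.14, -0.005, -0.001]
force: [-0.8, 2.4, 11.3]
grip_width: 0.685
gripper_force: 33.5
```

Call:
move_arm(deltas=[{"dx": 0,"dy": 0,"dz": 0,"ax": 0,"ay": 0,"az": 0,"hand": 0.04},{"dx": 0,"dy": 0,"dz": 0,"ax": 0,"ay": 0,"az": 0,"hand": 0.04},{"dx": 0,"dy": 0,"dz": 0,"ax": 0,"ay": 0,"az": 0,"hand": 0.04},{"dx": 0,"dy": 0,"dz": 0,"ax": 0,"ay": 0,"az": 0,"hand": 0.04}])

```text
time_s: 5.45
tool_pos: [0.6495, 0.197, 0.0356]
ee_rot: [-3.141, -0.006, -0.0]
force: [0.4, -0.6, 7.9]
grip_width: 0.672
gripper_force: 63.1
```

Call:
move_arm(deltas=[{"dx": 0,"dy": 0,"dz": -0.005,"ax": 0,"ay": 0,"az": 0,"hand": 0.04},{"dx": 0,"dy": 0,"dz": -0.015,"ax": 0,"ay": 0,"az": 0,"hand": 0.04},{"dx": 0,"dy": 0,"dz": -0.025,"ax": 0,"ay": 0,"az": 0,"hand": 0.04},{"dx": 0,"dy": 0,"dz": -0.02,"ax": 0,"ay": 0,"az": 0,"hand": 0.04},{"dx": 0,"dy": 0.02,"dz": 0,"ax": 0,"ay": 0,"az": 0,"hand": 0.04},{"dx": 0,"dy": 0.03,"dz": 0,"ax": 0,"ay": 0,"az": 0,"hand": 0.04},{"dx": -0.005,"dy": 0.03,"dz": 0,"ax": 0,"ay": 0,"az": 0,"hand": 0.04},{"dx": -0.005,"dy": 0.03,"dz": 0,"ax": 0,"ay": 0,"az": 0,"hand": 0.04}])

```text
time_s: 6.25
tool_pos: [0.636, 0.0847, 0.0963]
ee_rot: [3.141, 0.0, 0.0]
force: [1.1, -0.3, -2.2]
grip_width: 0.674
gripper_force: 64.0
```

Call:
move_arm(deltas=[{"dx": -0.003,"dy": 0.03,"dz": 0,"ax": 0,"ay": 0,"az": 0,"hand": 0.04},{"dx": -0.003,"dy": 0.03,"dz": 0,"ax": 0,"ay": 0,"az": 0,"hand": 0.04},{"dx": 0,"dy": 0.03,"dz": 0,"ax": 0,"ay": 0,"az": 0,"hand": 0.04},{"dx": 0,"dy": 0.02,"dz": 0,"ax": 0,"ay": 0,"az": 0,"hand": 0.04},{"dx": 0,"dy": 0.015,"dz": 0,"ax": 0,"ay": 0,"az": 0,"hand": 0.04},{"dx": 0,"dy": 0,"dz": 0,"ax": 0,"ay": 0,"az": 0,"hand": 0.04}])

```text
time_s: 6.85
tool_pos: [0.6303, -0.0408, 0.0964]
ee_rot: [3.141, 0.0, -0.003]
force: [0.7, 0.4, -0.9]
grip_width: 0.672
gripper_force: 64.0
```

```bash
python3 - <<'E'
from h import *
p=arm.get_image('side'); save(p,'side1.png')
s=arm.sense();print(np.round(s['tool_pos'],4),np.round(s['force'],1),np.round(s['ee_rot'],3))
t=s['tool_pos']
for l in ['large_tub','holder']:
    for r in arm.spot_point(p,l): print(l,np.round(r['centre'],3),r['confidence'])
# rows of silhouette
E
```

```text
[ 0.6304 -0.0394  0.0963] [-0.6  1.2 -1.2] [-3.141e+00  0.000e+00 -2.000e-03]
large_tub [ 0.627 -0.037  0.058] 0.76
large_tub [ 0.55   0.108 -0.   ] 0.21
holder [ 0.626 -0.038  0.001] 0.78
```

View pics/side1.png

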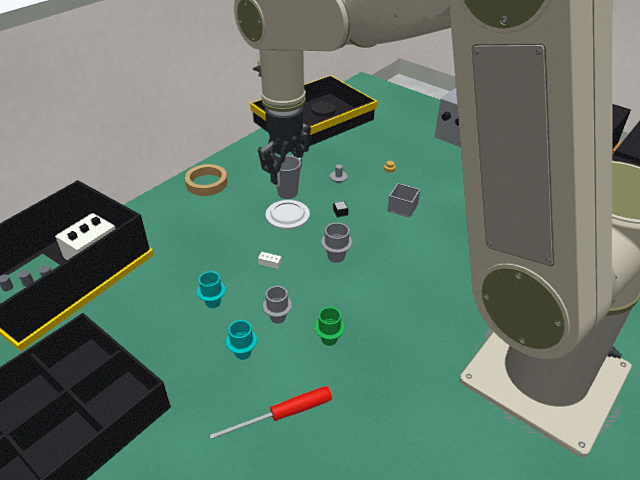

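Call:
move_arm(deltas=[{"dx": 0,"dy": -0.002,"dz": 0.015,"ax": 0,"ay": 0,"az": 0,"hand": 0.04},{"dx": 0,"dy": 0,"dz": 0.015,"ax": 0,"ay": 0,"az": 0,"hand": 0.04},{"dx": 0,"dy": 0,"dz": 0.012,"ax": 0,"ay": 0,"az": 0,"hand": 0.04},{"dx": 0,"dy": 0,"dz": 0.007,"ax": 0,"ay": 0,"az": 0,"hand": 0.04},{"dx": 0,"dy": 0,"dz": 0.002,"ax": 0,"ay": 0,"az": 0,"hand": 0.04},{"dx": 0,"dy": 0,"dz": 0,"ax": 0,"ay": 0,"az": 0,"hand": 0.04},{"dx": 0,"dy": 0,"dz": 0,"ax": 0,"ay": 0,"az": 0,"hand": 0.04}])

```text
time_s: 7.7
tool_pos: [0.6311, -0.0365, 0.0459]
ee_rot: [3.141, -0.001, -0.0]
force: [-0.3, -0.1, -1.3]
grip_width: 0.675
gripper_force: 64.0
```

Call:
move_arm(deltas=[{"dx": 0,"dy": 0,"dz": 0.001,"ax": 0,"ay": 0,"az": 0,"hand": 0.04},{"dx": 0,"dy": 0,"dz": 0.0005,"ax": 0,"ay": 0,"az": 0,"hand": 0.04},{"dx": 0,"dy": 0,"dz": 0,"ax": 0,"ay": 0,"az": 0,"hand": 0.04},{"dx": 0,"dy": 0,"dz": 0,"ax": 0,"ay": 0,"az": 0,"hand": 0.04}])

```text
time_s: 8.1
tool_pos: [0.6307, -0.0365, 0.044]
ee_rot: [3.142, -0.0, -0.0]
force: [0.4, -1.0, -1.7]
grip_width: 0.672
gripper_force: 64.0
```

Call:
move_arm(deltas=[{"dx": 0,"dy": 0,"dz": 0.001,"ax": 0,"ay": 0,"az": 0,"hand": 0.04},{"dx": 0,"dy": 0,"dz": 0,"ax": 0,"ay": 0,"az": 0,"hand": 0.04},{"dx": 0,"dy": 0,"dz": 0,"ax": 0,"ay": 0,"az": 0,"hand": 0.04}])

```text
time_s: 8.4
tool_pos: [0.6305, -0.0364, 0.0427]
ee_rot: [-3.142, 0.0, -0.0]
force: [-0.0, 0.0, -1.4]
grip_width: 0.675
gripper_force: 64.0
```

Call:
move_arm(deltas=[{"dx": 0,"dy": 0,"dz": 0.0008,"ax": 0,"ay": 0,"az": 0,"hand": 0.04},{"dx": 0,"dy": 0,"dz": 0,"ax": 0,"ay": 0,"az": 0,"hand": 0.04},{"dx": 0,"dy": 0,"dz": 0,"ax": 0,"ay": 0,"az": 0,"hand": 0.04}])

```text
time_s: 8.7
tool_pos: [0.6306, -0.0364, 0.0419]
ee_rot: [-3.142, 0.0, -0.0]
force: [0.0, 0.3, -1.5]
grip_width: 0.673
gripper_force: 64.0
```

Call:
move_arm(deltas=[{"dx": 0,"dy": 0,"dz": 0.0007,"ax": 0,"ay": 0,"az": 0,"hand": 0.04},{"dx": 0,"dy": 0,"dz": 0,"ax": 0,"ay": 0,"az": 0,"hand": 0.04},{"dx": 0,"dy": 0,"dz": 0,"ax": 0,"ay": 0,"az": 0,"hand": 0.04}])

```text
time_s: 9.0
tool_pos: [0.6309, -0.0364, 0.0417]
ee_rot: [3.142, -0.001, -0.0]
force: [-1.4, 0.5, 1.3]
grip_width: 0.671
gripper_force: 63.9
```

```bash
python3 -c "
from h import *
s=arm.sense();print(s['tool_pos'],s['force'])"
```

```text
[ 0.63089021 -0.03644946  0.04167976] [-1.35057324  0.54020211  1.3163917 ]
```

Call:
move_arm(deltas=[{"dx": 0,"dy": 0,"dz": 0,"ax": 0,"ay": 0,"az": 0,"hand": 0.065},{"dx": 0,"dy": 0,"dz": 0,"ax": 0,"ay": 0,"az": 0,"hand": 0.08},{"dx": 0,"dy": 0,"dz": 0,"ax": 0,"ay": 0,"az": 0,"hand": 0.085},{"dx": 0,"dy": 0,"dz": 0,"ax": 0,"ay": 0,"az": 0,"hand": 0.085},{"dx": 0,"dy": 0,"dz": -0.01,"ax": 0,"ay": 0,"az": 0,"hand": 0.085},{"dx": 0,"dy": 0,"dz": -0.025,"ax": 0,"ay": 0,"az": 0,"hand": 0.085},{"dx": 0,"dy": 0,"dz": -0.04,"ax": 0,"ay": 0,"az": 0,"hand": 0.085},{"dx": 0,"dy": 0,"dz": -0.04,"ax": 0,"ay": 0,"az": 0,"hand": 0.085}])

```text
time_s: 9.8
tool_pos: [0.63, -0.0364, 0.1576]
ee_rot: [-3.141, 0.001, -0.0]
force: [0.6, -0.6, 1.0]
grip_width: 0.995
gripper_force: 0.0
```

Call:
move_arm(deltas=[{"dx": -0.035,"dy": -0.007,"dz": 0,"ax": 0,"ay": 0,"az": 0,"hand": 0.085},{"dx": -0.035,"dy": -0.007,"dz": 0,"ax": 0,"ay": 0,"az": 0,"hand": 0.085},{"dx": -0.035,"dy": -0.007,"dz": 0,"ax": 0,"ay": 0,"az": 0,"hand": 0.085},{"dx": -0.035,"dy": -0.007,"dz": 0,"ax": 0,"ay": 0,"az": 0,"hand": 0.085},{"dx": -0.034,"dy": -0.008,"dz": 0,"ax": 0,"ay": 0,"az": 0,"hand": 0.085},{"dx": 0,"dy": 0,"dz": 0,"ax": 0,"ay": 0,"az": 0,"hand": 0.085},{"dx": 0,"dy": 0,"dz": 0,"ax": 0,"ay": 0,"az": 0,"hand": 0.085}])

```text
time_s: 10.5
tool_pos: [0.4567, -0.0003, 0.1573]
ee_rot: [3.141, -0.002, 0.0]
force: [0.1, 0.2, 0.4]
grip_width: 0.999
gripper_force: 0.0
```

```bash
python3 - <<'E'
from h import *
G={'large_tub':(.628,-.0375,.006),'medium_tub':(.457,0,0),'holder':(.628,-.038,0)}
for n in('top','side'):
    p=arm.get_image(n);save(p,n+'2.png')
    for l,g in G.items():
        try: x,i,c=fit(p,l,g[:2],g[2]); print(n,l,np.round(x*1e3,1),round(i,2),round(c,2))
        except Exception as e: print(n,l,e)
print(arm.sense()['tool_pos'])
E
```

```text
top large_tub min() iterable argument is empty
top medium_tub [440.7  -3. ] 0.34 0.72
top holder min() iterable argument is empty
side large_tub [629.3 -36.4] 0.88 0.88
side medium_tub [455.4   1.2] 0.93 0.93
side holder [619.9 -29. ] 0.55 0.67
[ 0.45695764 -0.00054329  0.15619064]
```

View pics/side2.png

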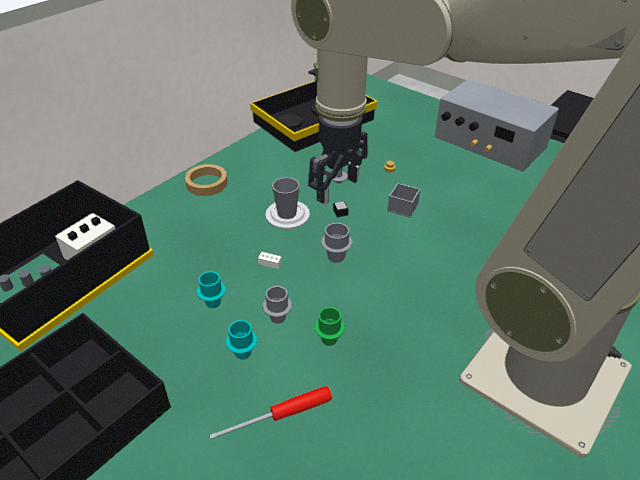

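The large tub stands upright in the holder at about (286,200). Next is the medium tub.

Call:
move_arm(deltas=[{"dx": 0,"dy": 0,"dz": 0.035,"ax": 0,"ay": 0,"az": 0,"hand": 0.085},{"dx": 0,"dy": 0,"dz": 0.035,"ax": 0,"ay": 0,"az": 0,"hand": 0.085},{"dx": 0,"dy": 0,"dz": 0.025,"ax": 0,"ay": 0,"az": 0,"hand": 0.085},{"dx": 0,"dy": 0,"dz": 0.012,"ax": 0,"ay": 0,"az": 0,"hand": 0.085},{"dx": 0,"dy": 0,"dz": 0.004,"ax": 0,"ay": 0,"az": 0,"hand": 0.085},{"dx": 0,"dy": 0,"dz": 0,"ax": 0,"ay": 0,"az": 0,"hand": 0.085},{"dx": 0,"dy": 0,"dz": 0,"ax": 0,"ay": 0,"az": 0,"hand": 0.085}])

```text
time_s: 11.6
tool_pos: [0.4579, -0.0005, 0.0468]
ee_rot: [3.141, -0.002, -0.0]
force: [-0.4, -0.2, 0.6]
grip_width: 0.997
gripper_force: 0.0
```

Call:
move_arm(deltas=[{"dx": 0,"dy": 0,"dz": 0,"ax": 0,"ay": 0,"az": 0,"hand": 0.06},{"dx": 0,"dy": 0,"dz": 0,"ax": 0,"ay": 0,"az": 0,"hand": 0.05},{"dx": 0,"dy": 0,"dz": 0,"ax": 0,"ay": 0,"az": 0,"hand": 0.04},{"dx": 0,"dy": 0,"dz": 0,"ax": 0,"ay": 0,"az": 0,"hand": 0.04},{"dx": 0,"dy": 0,"dz": 0,"ax": 0,"ay": 0,"az": 0,"hand": 0.04},{"dx": 0,"dy": 0,"dz": 0,"ax": 0,"ay": 0,"az": 0,"hand": 0.04}])

```text
time_s: 12.2
tool_pos: [0.4576, -0.0004, 0.0466]
ee_rot: [3.141, -0.002, -0.0]
force: [-2.3, 0.7, 6.8]
grip_width: 0.568
gripper_force: 61.6
```

Call:
move_arm(deltas=[{"dx": 0,"dy": 0,"dz": -0.005,"ax": 0,"ay": 0,"az": 0,"hand": 0.04},{"dx": 0,"dy": 0,"dz": -0.02,"ax": 0,"ay": 0,"az": 0,"hand": 0.04},{"dx": 0,"dy": 0.01,"dz": -0.03,"ax": 0,"ay": 0,"az": 0,"hand": 0.04},{"dx": 0,"dy": 0.03,"dz": -0.03,"ax": 0,"ay": 0,"az": 0,"hand": 0.04},{"dx": 0,"dy": 0.04,"dz": -0.03,"ax": 0,"ay": 0,"az": 0,"hand": 0.04},{"dx": 0,"dy": 0.04,"dz": 0,"ax": 0,"ay": 0,"az": 0,"hand": 0.04},{"dx": 0,"dy": 0.04,"dz": 0,"ax": 0,"ay": 0,"az": 0,"hand": 0.04},{"dx": 0,"dy": 0.02,"dz": 0,"ax": 0,"ay": 0,"az": 0,"hand": 0.04}])

```text
time_s: 13.0
tool_pos: [0.4564, -0.1834, 0.1611]
ee_rot: [3.14, -0.001, -0.002]
force: [0.3, 1.2, -1.4]
grip_width: 0.566
gripper_force: 62.3
```

```bash
python3 - <<'E'
from h import *
G={'large_tub':(.628,-.0375,.006),'medium_tub':(.457,-.18,.116)}
for n in('top','side'):
    p=arm.get_image(n);save(p,n+'3.png')
    for l,g in G.items():
        try: x,i,c=fit(p,l,g[:2],g[2]); print(n,l,np.round(x*1e3,1),round(i,2),round(c,2))
        except Exception as e: print(n,l,e)
        for r in arm.spot_point(p,l): print('  ',np.round(r['centre'],4),round(r['confidence'],2))
print(arm.sense()['tool_pos'])
E
```

```text
top large_tub [628.9 -35.3] 0.92 0.76
top medium_tub min() iterable argument is empty
side large_tub [628.1 -35.7] 0.93 0.6
   [ 0.6256 -0.0327  0.0027] 0.57
   [ 6.230e-01 -2.186e-01 -6.000e-04] 0.51
side medium_tub [ 445.9 -169.9] 0.66 0.75
   [ 0.4541 -0.1778  0.1117] 0.71
[ 0.45671759 -0.1795635   0.16029488]
```

View pics/top3.png

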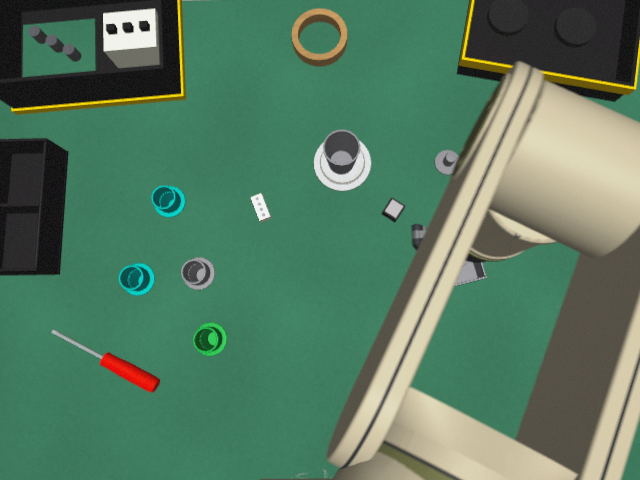

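The large tub stands centred in the holder at (342,150). The medium tub is held clear of it.

Call:
move_arm(deltas=[{"dx": 0.02,"dy": -0.017,"dz": 0,"ax": 0,"ay": 0,"az": 0,"hand": 0.04},{"dx": 0.034,"dy": -0.029,"dz": 0,"ax": 0,"ay": 0,"az": 0,"hand": 0.04},{"dx": 0.034,"dy": -0.029,"dz": 0,"ax": 0,"ay": 0,"az": 0,"hand": 0.04},{"dx": 0.034,"dy": -0.029,"dz": 0,"ax": 0,"ay": 0,"az": 0,"hand": 0.04},{"dx": 0.034,"dy": -0.028,"dz": 0,"ax": 0,"ay": 0,"az": 0,"hand": 0.04},{"dx": 0.016,"dy": -0.012,"dz": 0,"ax": 0,"ay": 0,"az": 0,"hand": 0.04},{"dx": 0,"dy": 0,"dz": 0,"ax": 0,"ay": 0,"az": 0,"hand": 0.04},{"dx": 0,"dy": 0,"dz": 0,"ax": 0,"ay": 0,"az": 0,"hand": 0.04}])

```text
time_s: 14.3
tool_pos: [0.6283, -0.0357, 0.1598]
ee_rot: [3.141, 0.001, 0.001]
force: [-0.2, -0.7, -0.7]
grip_width: 0.57
gripper_force: 62.3
```

```bash
python3 - <<'E'
from h import *
p=arm.get_image('side');save(p,'side4.png')
t=np.array(arm.sense()['tool_pos']);print(t)
def over(m,p,l,x,y,z,col):
    cs,_=cv2.findContours(sil(p,l,x,y,z).astype(np.uint8),cv2.RETR_EXTERNAL,cv2.CHAIN_APPROX_NONE); cv2.drawContours(m,cs,-1,col,1)
for l,zz in(('medium_tub',t[2]-.0466),('large_tub',.006)):
    g=(.629,-.036)
    try: x,i,c=fit(p,l,g,zz); print(l,np.round(x*1e3,1),round(i,2))
    except Exception as e: print(e)
f=p['frame'].copy(); over(f,p,'medium_tub',t[0]-.0005,t[1],t[2]-.0466,(255,0,0)); over(f,p,'large_tub',.6285,-.036,.006,(0,0,255))
cv2.imwrite('pics/c4.png',cv2.resize(f[90:240,200:380],None,fx=4,fy=4,interpolation=cv2.INTER_CUBIC)[:,:,::-1])
E
```

```text
[ 0.62800776 -0.03641166  0.15995073]
medium_tub [620.5 -35.2] 0.73
large_tub [628.9 -35.3] 0.87
```

View pics/c4.png

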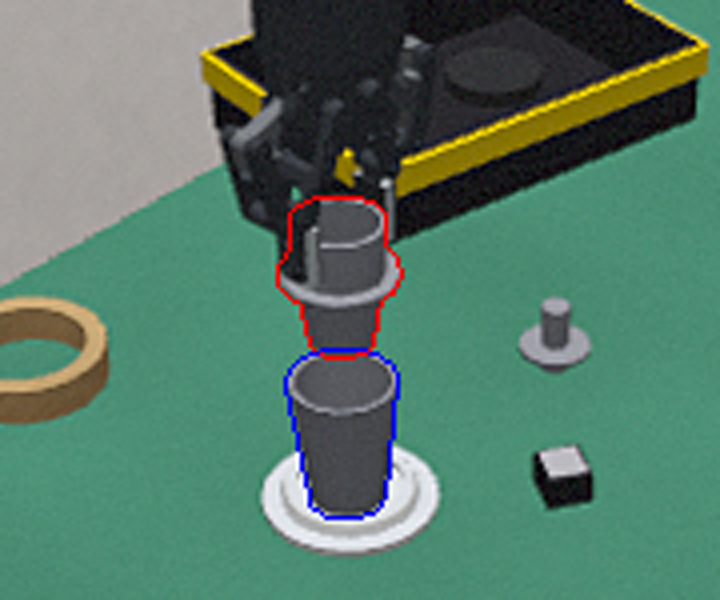

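The overlays match the held medium tub and the large tub closely, so I'm lowering.

Call:
move_arm(deltas=[{"dx": 0.0008,"dy": 0,"dz": 0.01,"ax": 0,"ay": 0,"az": 0,"hand": 0.04},{"dx": 0,"dy": 0,"dz": 0.01,"ax": 0,"ay": 0,"az": 0,"hand": 0.04},{"dx": 0,"dy": 0,"dz": 0.01,"ax": 0,"ay": 0,"az": 0,"hand": 0.04},{"dx": 0,"dy": 0,"dz": 0.01,"ax": 0,"ay": 0,"az": 0,"hand": 0.04},{"dx": 0,"dy": 0,"dz": 0.01,"ax": 0,"ay": 0,"az": 0,"hand": 0.04},{"dx": 0,"dy": 0,"dz": 0.008,"ax": 0,"ay": 0,"az": 0,"hand": 0.04},{"dx": 0,"dy": 0,"dz": 0.004,"ax": 0,"ay": 0,"az": 0,"hand": 0.04},{"dx": 0,"dy": 0,"dz": 0,"ax": 0,"ay": 0,"az": 0,"hand": 0.04}])

```text
time_s: 15.25
tool_pos: [0.6289, -0.0363, 0.0973]
ee_rot: [-3.141, 0.001, -0.0]
force: [-0.4, -0.0, -0.2]
grip_width: 0.569
gripper_force: 62.3
```

Call:
move_arm(deltas=[{"dx": 0,"dy": 0,"dz": 0.001,"ax": 0,"ay": 0,"az": 0,"hand": 0.04},{"dx": 0,"dy": 0,"dz": 0,"ax": 0,"ay": 0,"az": 0,"hand": 0.04},{"dx": 0,"dy": 0,"dz": 0,"ax": 0,"ay": 0,"az": 0,"hand": 0.04}])

```text
time_s: 15.55
tool_pos: [0.6298, -0.0365, 0.0979]
ee_rot: [3.142, -0.001, -0.0]
force: [-0.4, -0.1, -0.5]
grip_width: 0.574
gripper_force: 62.3
```

Call:
move_arm(deltas=[{"dx": -0.0006,"dy": 0,"dz": 0.0015,"ax": 0,"ay": 0,"az": 0,"hand": 0.04},{"dx": 0,"dy": 0,"dz": 0,"ax": 0,"ay": 0,"az": 0,"hand": 0.04},{"dx": 0,"dy": 0,"dz": 0,"ax": 0,"ay": 0,"az": 0,"hand": 0.04}])

```text
time_s: 15.85
tool_pos: [0.6288, -0.0364, 0.0958]
ee_rot: [-3.142, 0.0, -0.0]
force: [-0.4, -0.1, -0.8]
grip_width: 0.573
gripper_force: 62.3
```

Call:
move_arm(deltas=[{"dx": 0,"dy": 0,"dz": 0.001,"ax": 0,"ay": 0,"az": 0,"hand": 0.04},{"dx": 0,"dy": 0,"dz": 0,"ax": 0,"ay": 0,"az": 0,"hand": 0.04},{"dx": 0,"dy": 0,"dz": 0,"ax": 0,"ay": 0,"az": 0,"hand": 0.04}])

```text
time_s: 16.15
tool_pos: [0.6288, -0.0364, 0.0947]
ee_rot: [-3.142, 0.0, -0.0]
force: [-0.1, -0.1, -1.1]
grip_width: 0.57
gripper_force: 62.3
```

Call:
move_arm(deltas=[{"dx": 0,"dy": 0,"dz": 0.0008,"ax": 0,"ay": 0,"az": 0,"hand": 0.04},{"dx": 0,"dy": 0,"dz": 0,"ax": 0,"ay": 0,"az": 0,"hand": 0.04},{"dx": 0,"dy": 0,"dz": 0,"ax": 0,"ay": 0,"az": 0,"hand": 0.04}])

```text
time_s: 16.45
tool_pos: [0.6288, -0.0364, 0.0939]
ee_rot: [-3.142, 0.0, -0.0]
force: [0.2, 0.5, -1.8]
grip_width: 0.573
gripper_force: 62.3
```

Call:
move_arm(deltas=[{"dx": 0,"dy": 0,"dz": 0.0007,"ax": 0,"ay": 0,"az": 0,"hand": 0.04},{"dx": 0,"dy": 0,"dz": 0,"ax": 0,"ay": 0,"az": 0,"hand": 0.04},{"dx": 0,"dy": 0,"dz": 0,"ax": 0,"ay": 0,"az": 0,"hand": 0.04}])

```text
time_s: 16.75
tool_pos: [0.6288, -0.0365, 0.0933]
ee_rot: [-3.142, 0.0, -0.0]
force: [-0.7, -0.8, -1.7]
grip_width: 0.57
gripper_force: 62.3
```

Call:
move_arm(deltas=[{"dx": 0,"dy": 0,"dz": 0.0005,"ax": 0,"ay": 0,"az": 0,"hand": 0.04},{"dx": 0,"dy": 0,"dz": 0,"ax": 0,"ay": 0,"az": 0,"hand": 0.04},{"dx": 0,"dy": 0,"dz": 0,"ax": 0,"ay": 0,"az": 0,"hand": 0.04}])

```text
time_s: 17.05
tool_pos: [0.629, -0.0365, 0.0931]
ee_rot: [3.141, -0.0, -0.0]
force: [0.1, 0.2, 1.7]
grip_width: 0.569
gripper_force: 62.5
```

Call:
move_arm(deltas=[{"dx": 0,"dy": 0,"dz": 0,"ax": 0,"ay": 0,"az": 0,"hand": 0.06},{"dx": 0,"dy": 0,"dz": 0,"ax": 0,"ay": 0,"az": 0,"hand": 0.075},{"dx": 0,"dy": 0,"dz": 0,"ax": 0,"ay": 0,"az": 0,"hand": 0.085},{"dx": 0,"dy": 0,"dz": 0,"ax": 0,"ay": 0,"az": 0,"hand": 0.085},{"dx": 0,"dy": 0,"dz": -0.01,"ax": 0,"ay": 0,"az": 0,"hand": 0.085},{"dx": 0,"dy": 0,"dz": -0.025,"ax": 0,"ay": 0,"az": 0,"hand": 0.085},{"dx": 0,"dy": 0,"dz": -0.03,"ax": 0,"ay": 0,"az": 0,"hand": 0.085},{"dx": -0.013,"dy": -0.017,"dz": 0,"ax": 0,"ay": 0,"az": 0,"hand": 0.085}])

```text
time_s: 17.85
tool_pos: [0.6197, -0.0213, 0.1644]
ee_rot: [3.14, -0.01, -0.002]
force: [1.1, 0.4, 1.0]
grip_width: 0.991
gripper_force: 0.0
```

Call:
move_arm(deltas=[{"dx": -0.03,"dy": -0.037,"dz": 0,"ax": 0,"ay": 0,"az": 0,"hand": 0.085},{"dx": -0.03,"dy": -0.037,"dz": 0,"ax": 0,"ay": 0,"az": 0,"hand": 0.085},{"dx": -0.03,"dy": -0.037,"dz": 0,"ax": 0,"ay": 0,"az": 0,"hand": 0.085},{"dx": -0.03,"dy": -0.037,"dz": 0,"ax": 0,"ay": 0,"az": 0,"hand": 0.085},{"dx": -0.03,"dy": -0.036,"dz": 0,"ax": 0,"ay": 0,"az": 0,"hand": 0.085},{"dx": -0.03,"dy": -0.036,"dz": 0,"ax": 0,"ay": 0,"az": 0,"hand": 0.085},{"dx": 0,"dy": 0,"dz": 0,"ax": 0,"ay": 0,"az": 0,"hand": 0.085},{"dx": 0,"dy": 0,"dz": 0,"ax": 0,"ay": 0,"az": 0,"hand": 0.085}])

```text
time_s: 18.65
tool_pos: [0.4357, 0.2015, 0.1588]
ee_rot: [-3.141, -0.002, 0.003]
force: [-0.1, -0.2, 0.9]
grip_width: 0.993
gripper_force: 0.0
```

```bash
python3 - <<'E'
from h import *
G={'large_tub':(.6288,-.036,.006),'medium_tub':(.6288,-.036,.046),'small_tub':(.436,.201,0)}
for n in('top','side'):
    p=arm.get_image(n);save(p,n+'5.png')
    for l,g in G.items():
        try: x,i,c=fit(p,l,g[:2],g[2]); print(n,l,np.round(x*1e3,1),round(i,2),round(c,2))
        except Exception as e: print(n,l,e)
print(arm.sense()['tool_pos'])
E
```

```text
top large_tub [597.1 -33.2] 0.11 0.48
top medium_tub [628.6 -36.2] 0.91 0.74
top small_tub [427.1 200.1] 0.55 0.96
side large_tub [557.   15.1] 0.11 0.4
side medium_tub min() iterable argument is empty
side small_tub [436.  200.3] 0.9 0.56
[0.43629143 0.19989609 0.15767264]
```

View pics/side5.png

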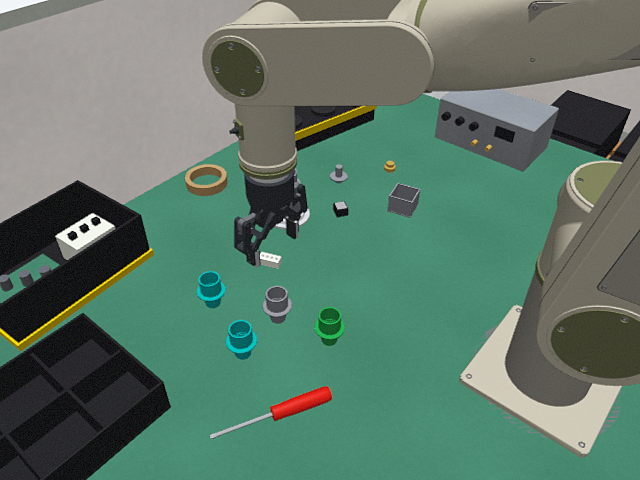

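The stack is hidden behind the gripper here, but the top view fits the nested medium tub well. The gripper is above the grey small tub at (277,300).

Call:
move_arm(deltas=[{"dx": 0,"dy": 0,"dz": 0.035,"ax": 0,"ay": 0,"az": 0,"hand": 0.085},{"dx": 0,"dy": 0,"dz": 0.035,"ax": 0,"ay": 0,"az": 0,"hand": 0.085},{"dx": 0,"dy": 0,"dz": 0.025,"ax": 0,"ay": 0,"az": 0,"hand": 0.085},{"dx": 0,"dy": 0,"dz": 0.014,"ax": 0,"ay": 0,"az": 0,"hand": 0.085},{"dx": 0,"dy": 0,"dz": 0.006,"ax": 0,"ay": 0,"az": 0,"hand": 0.085},{"dx": 0,"dy": 0,"dz": 0,"ax": 0,"ay": 0,"az": 0,"hand": 0.085},{"dx": 0,"dy": 0,"dz": 0,"ax": 0,"ay": 0,"az": 0,"hand": 0.085}])

```text
time_s: 19.75
tool_pos: [0.437, 0.2009, 0.0441]
ee_rot: [-3.141, -0.002, -0.0]
force: [-0.1, 0.1, 0.2]
grip_width: 0.993
gripper_force: 0.0
```

Call:
move_arm(deltas=[{"dx": 0,"dy": 0,"dz": 0,"ax": 0,"ay": 0,"az": 0,"hand": 0.06},{"dx": 0,"dy": 0,"dz": 0,"ax": 0,"ay": 0,"az": 0,"hand": 0.045},{"dx": 0,"dy": 0,"dz": 0,"ax": 0,"ay": 0,"az": 0,"hand": 0.03},{"dx": 0,"dy": 0,"dz": 0,"ax": 0,"ay": 0,"az": 0,"hand": 0.03},{"dx": 0,"dy": 0,"dz": 0,"ax": 0,"ay": 0,"az": 0,"hand": 0.03},{"dx": 0,"dy": 0,"dz": 0,"ax": 0,"ay": 0,"az": 0,"hand": 0.03},{"dx": 0,"dy": 0,"dz": 0,"ax": 0,"ay": 0,"az": 0,"hand": 0.03}])

```text
time_s: 20.45
tool_pos: [0.4366, 0.2009, 0.0438]
ee_rot: [-3.141, -0.002, -0.0]
force: [-1.2, -0.1, 6.2]
grip_width: 0.449
gripper_force: 60.2
```

Call:
move_arm(deltas=[{"dx": 0,"dy": 0,"dz": -0.006,"ax": 0,"ay": 0,"az": 0,"hand": 0.03},{"dx": 0,"dy": 0,"dz": -0.02,"ax": 0,"ay": 0,"az": 0,"hand": 0.03},{"dx": 0,"dy": 0,"dz": -0.03,"ax": 0,"ay": 0,"az": 0,"hand": 0.03},{"dx": 0,"dy": 0,"dz": -0.03,"ax": 0,"ay": 0,"az": 0,"hand": 0.03},{"dx": 0,"dy": 0,"dz": -0.03,"ax": 0,"ay": 0,"az": 0,"hand": 0.03},{"dx": 0,"dy": 0,"dz": -0.03,"ax": 0,"ay": 0,"az": 0,"hand": 0.03},{"dx": 0.013,"dy": 0.017,"dz": 0,"ax": 0,"ay": 0,"az": 0,"hand": 0.03},{"dx": 0.025,"dy": 0.03,"dz": 0,"ax": 0,"ay": 0,"az": 0,"hand": 0.03}])

```text
time_s: 21.25
tool_pos: [0.4742, 0.1547, 0.1908]
ee_rot: [-3.14, -0.003, 0.003]
force: [1.0, 0.3, -1.3]
grip_width: 0.445
gripper_force: 60.2
```

Call:
move_arm(deltas=[{"dx": 0.028,"dy": 0.035,"dz": 0,"ax": 0,"ay": 0,"az": 0,"hand": 0.03},{"dx": 0.028,"dy": 0.035,"dz": 0,"ax": 0,"ay": 0,"az": 0,"hand": 0.03},{"dx": 0.028,"dy": 0.035,"dz": 0,"ax": 0,"ay": 0,"az": 0,"hand": 0.03},{"dx": 0.028,"dy": 0.035,"dz": 0,"ax": 0,"ay": 0,"az": 0,"hand": 0.03},{"dx": 0.028,"dy": 0.035,"dz": 0,"ax": 0,"ay": 0,"az": 0,"hand": 0.03},{"dx": 0.0145,"dy": 0.015,"dz": 0,"ax": 0,"ay": 0,"az": 0,"hand": 0.03},{"dx": 0,"dy": 0,"dz": 0,"ax": 0,"ay": 0,"az": 0,"hand": 0.03},{"dx": 0,"dy": 0,"dz": 0,"ax": 0,"ay": 0,"az": 0,"hand": 0.03}])

```text
time_s: 22.05
tool_pos: [0.6279, -0.0365, 0.1884]
ee_rot: [-3.141, 0.001, -0.001]
force: [-0.5, 0.6, -1.0]
grip_width: 0.447
gripper_force: 60.3
```

```bash
cat >> h.py <<'E'
def over(m,p,l,x,y,z,col):
    cs,_=cv2.findContours(sil(p,l,x,y,z).astype(np.uint8),cv2.RETR_EXTERNAL,cv2.CHAIN_APPROX_NONE); cv2.drawContours(m,cs,-1,col,1)
E
python3 - <<'E'
from h import *
p=arm.get_image('side')
t=np.array(arm.sense()['tool_pos']);print(t)
f=p['frame'].copy(); over(f,p,'small_tub',t[0]-.0008,t[1],t[2]-.0438,(255,0,0)); over(f,p,'medium_tub',.6286,-.0362,.046,(255,255,0)); over(f,p,'large_tub',.6285,-.036,.006,(0,0,255))
cv2.imwrite('pics/c6.png',cv2.resize(f[90:240,200:380],None,fx=4,fy=4,interpolation=cv2.INTER_CUBIC)[:,:,::-1])
E
```

```text
[ 0.627733   -0.03586739  0.1885646 ]
```

View pics/c6.png

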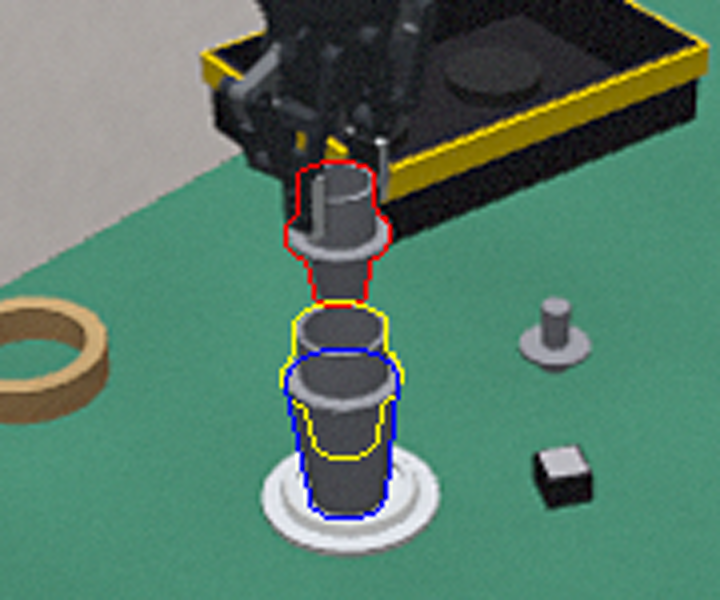

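The overlays match the medium tub, now nested, and the held small tub. Lowering.

Call:
move_arm(deltas=[{"dx": 0.0012,"dy": 0,"dz": 0.01,"ax": 0,"ay": 0,"az": 0,"hand": 0.03},{"dx": 0,"dy": 0,"dz": 0.01,"ax": 0,"ay": 0,"az": 0,"hand": 0.03},{"dx": 0,"dy": 0,"dz": 0.01,"ax": 0,"ay": 0,"az": 0,"hand": 0.03},{"dx": 0,"dy": 0,"dz": 0.01,"ax": 0,"ay": 0,"az": 0,"hand": 0.03},{"dx": 0,"dy": 0,"dz": 0.008,"ax": 0,"ay": 0,"az": 0,"hand": 0.03},{"dx": 0,"dy": 0,"dz": 0.004,"ax": 0,"ay": 0,"az": 0,"hand": 0.03},{"dx": 0,"dy": 0,"dz": 0,"ax": 0,"ay": 0,"az": 0,"hand": 0.03},{"dx": 0,"dy": 0,"dz": 0,"ax": 0,"ay": 0,"az": 0,"hand": 0.03}])

```text
time_s: 22.9
tool_pos: [0.6297, -0.0365, 0.1371]
ee_rot: [3.142, -0.0, -0.0]
force: [-0.2, -0.4, 0.0]
grip_width: 0.45
gripper_force: 60.3
```

Call:
move_arm(deltas=[{"dx": 0,"dy": 0,"dz": 0.0015,"ax": 0,"ay": 0,"az": 0,"hand": 0.03},{"dx": 0,"dy": 0,"dz": 0,"ax": 0,"ay": 0,"az": 0,"hand": 0.03},{"dx": 0,"dy": 0,"dz": 0,"ax": 0,"ay": 0,"az": 0,"hand": 0.03}])

```text
time_s: 23.2
tool_pos: [0.6297, -0.0365, 0.1356]
ee_rot: [3.142, -0.0, -0.0]
force: [1.3, 0.2, -0.7]
grip_width: 0.449
gripper_force: 60.3
```

Call:
move_arm(deltas=[{"dx": 0,"dy": 0,"dz": 0.001,"ax": 0,"ay": 0,"az": 0,"hand": 0.03},{"dx": 0,"dy": 0,"dz": 0,"ax": 0,"ay": 0,"az": 0,"hand": 0.03},{"dx": 0,"dy": 0,"dz": 0,"ax": 0,"ay": 0,"az": 0,"hand": 0.03}])

```text
time_s: 23.5
tool_pos: [0.6295, -0.0364, 0.1342]
ee_rot: [-3.142, 0.0, -0.0]
force: [-0.4, 0.2, -1.2]
grip_width: 0.445
gripper_force: 60.3
```

Call:
move_arm(deltas=[{"dx": 0,"dy": 0,"dz": 0.001,"ax": 0,"ay": 0,"az": 0,"hand": 0.03},{"dx": 0,"dy": 0,"dz": 0,"ax": 0,"ay": 0,"az": 0,"hand": 0.03},{"dx": 0,"dy": 0,"dz": 0,"ax": 0,"ay": 0,"az": 0,"hand": 0.03}])

```text
time_s: 23.8
tool_pos: [0.6295, -0.0364, 0.1332]
ee_rot: [-3.142, 0.0, -0.0]
force: [-1.1, -0.2, -0.9]
grip_width: 0.444
gripper_force: 60.3
```

Call:
move_arm(deltas=[{"dx": 0,"dy": 0,"dz": 0.0008,"ax": 0,"ay": 0,"az": 0,"hand": 0.03},{"dx": 0,"dy": 0,"dz": 0,"ax": 0,"ay": 0,"az": 0,"hand": 0.03},{"dx": 0,"dy": 0,"dz": 0,"ax": 0,"ay": 0,"az": 0,"hand": 0.03}])

```text
time_s: 24.1
tool_pos: [0.6295, -0.0364, 0.1325]
ee_rot: [-3.142, 0.0, -0.0]
force: [0.2, 0.9, -0.9]
grip_width: 0.447
gripper_force: 60.3
```

Call:
move_arm(deltas=[{"dx": 0,"dy": 0,"dz": 0.0006,"ax": 0,"ay": 0,"az": 0,"hand": 0.03},{"dx": 0,"dy": 0,"dz": 0,"ax": 0,"ay": 0,"az": 0,"hand": 0.03},{"dx": 0,"dy": 0,"dz": 0,"ax": 0,"ay": 0,"az": 0,"hand": 0.03}])

```text
time_s: 24.4
tool_pos: [0.6295, -0.0364, 0.1319]
ee_rot: [-3.142, 0.0, -0.0]
force: [0.4, 0.1, -0.8]
grip_width: 0.447
gripper_force: 60.3
```

Call:
move_arm(deltas=[{"dx": 0,"dy": 0,"dz": 0.0005,"ax": 0,"ay": 0,"az": 0,"hand": 0.03},{"dx": 0,"dy": 0,"dz": 0,"ax": 0,"ay": 0,"az": 0,"hand": 0.03},{"dx": 0,"dy": 0,"dz": 0,"ax": 0,"ay": 0,"az": 0,"hand": 0.03}])

```text
time_s: 24.7
tool_pos: [0.6295, -0.0364, 0.1314]
ee_rot: [-3.142, 0.0, -0.0]
force: [0.9, 0.1, 0.1]
grip_width: 0.449
gripper_force: 60.3
```

Call:
move_arm(deltas=[{"dx": 0,"dy": 0,"dz": 0.0004,"ax": 0,"ay": 0,"az": 0,"hand": 0.03},{"dx": 0,"dy": 0,"dz": 0,"ax": 0,"ay": 0,"az": 0,"hand": 0.03},{"dx": 0,"dy": 0,"dz": 0,"ax": 0,"ay": 0,"az": 0,"hand": 0.03}])

```text
time_s: 25.0
tool_pos: [0.6296, -0.0365, 0.1312]
ee_rot: [3.142, -0.0, -0.0]
force: [-0.2, 0.5, 0.8]
grip_width: 0.448
gripper_force: 60.5
```

Call:
move_arm(deltas=[{"dx": 0,"dy": 0,"dz": 0,"ax": 0,"ay": 0,"az": 0,"hand": 0.05},{"dx": 0,"dy": 0,"dz": 0,"ax": 0,"ay": 0,"az": 0,"hand": 0.065},{"dx": 0,"dy": 0,"dz": 0,"ax": 0,"ay": 0,"az": 0,"hand": 0.08},{"dx": 0,"dy": 0,"dz": 0,"ax": 0,"ay": 0,"az": 0,"hand": 0.085},{"dx": 0,"dy": 0,"dz": -0.01,"ax": 0,"ay": 0,"az": 0,"hand": 0.085},{"dx": 0,"dy": 0,"dz": -0.025,"ax": 0,"ay": 0,"az": 0,"hand": 0.085},{"dx": 0,"dy": 0,"dz": -0.025,"ax": 0,"ay": 0,"az": 0,"hand": 0.085},{"dx": 0,"dy": 0.015,"dz": 0,"ax": 0,"ay": 0,"az": 0,"hand": 0.085}])

```text
time_s: 25.8
tool_pos: [0.6322, -0.0506, 0.1968]
ee_rot: [3.141, -0.008, 0.002]
force: [0.5, -0.8, 1.1]
grip_width: 0.996
gripper_force: 0.0
```

Call:
move_arm(deltas=[{"dx": -0.002,"dy": 0.035,"dz": 0,"ax": 0,"ay": 0,"az": 0,"hand": 0.07},{"dx": -0.002,"dy": 0.035,"dz": 0,"ax": 0,"ay": 0,"az": 0,"hand": 0.06},{"dx": -0.002,"dy": 0.035,"dz": 0,"ax": 0,"ay": 0,"az": 0,"hand": 0.05},{"dx": -0.001,"dy": 0.035,"dz": 0,"ax": 0,"ay": 0,"az": 0,"hand": 0.05},{"dx": 0,"dy": 0.025,"dz": 0,"ax": 0,"ay": 0,"az": 0,"hand": 0.05},{"dx": 0,"dy": 0,"dz": 0,"ax": 0,"ay": 0,"az": 0,"hand": 0.05},{"dx": 0,"dy": 0,"dz": 0,"ax": 0,"ay": 0,"az": 0,"hand": 0.05}])

```text
time_s: 26.5
tool_pos: [0.6221, -0.2172, 0.1907]
ee_rot: [-3.141, 0.0, -0.002]
force: [-0.3, 0.8, -0.5]
grip_width: 0.584
gripper_force: 0.0
```

```bash
python3 - <<'E'
from h import *
s=arm.sense();print(s['tool_pos'],s['force'],s['grip_width'])
G={'medium_tub':(.6288,-.036,.046),'small_tub':(.6288,-.036,.087),'lid':(.6225,-.2163,0)}
for n in('side','top'):
    p=arm.get_image(n);save(p,n+'7.png')
    for l,g in G.items():
        try: x,i,c=fit(p,l,g[:2],g[2]); print(n,l,np.round(x*1e3,1),round(i,2),round(c,2))
        except Exception as e: print(n,l,e)
f=p['frame'].copy(); over(f,p,'small_tub',.6288,-.0364,.087,(255,0,0)); over(f,p,'medium_tub',.6286,-.0362,.046,(255,255,0)); over(f,p,'lid',.6225,-.2163,0,(255,0,0))
cv2.imwrite('pics/c7.png',cv2.resize(f[80:230,300:480],None,fx=4,fy=4,interpolation=cv2.INTER_CUBIC)[:,:,::-1])
E
```

```text
[ 0.62210913 -0.21717554  0.19066348] [-0.26406952  0.7527566  -0.50667627] 0.5843512394015647
side medium_tub [626.6 -35.1] 0.38 0.58
side small_tub [636.1 -44.3] 0.65 0.72
side lid min() iterable argument is empty
top medium_tub [612.1 -34.2] 0.3 0.73
top small_tub [629.2 -36.7] 0.94 0.59
top lid min() iterable argument is empty
```

View pics/c7.png

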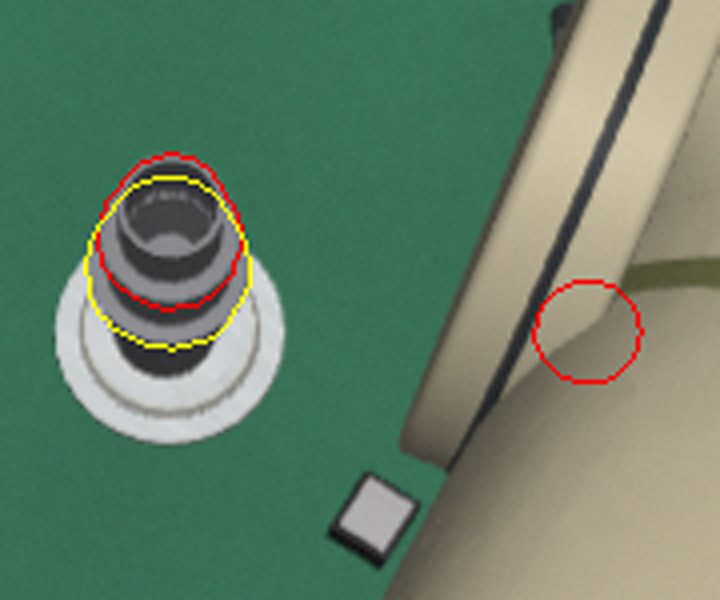

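View pics/side7.png

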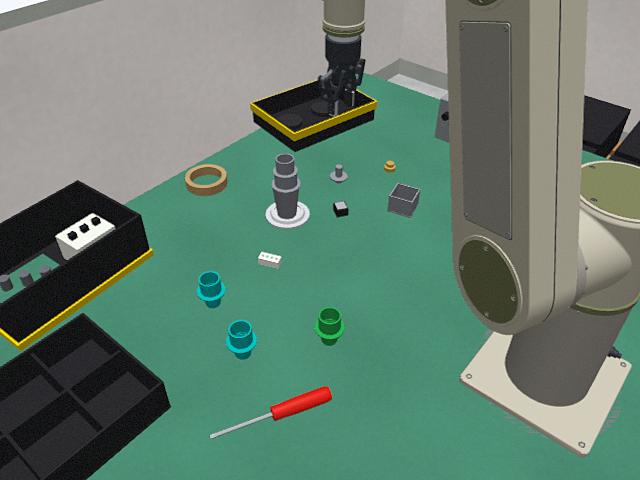

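The stack of large, medium and small tubs is upright, with the small tub on top at (285,165) in the side view. The lid is next.

Call:
move_arm(deltas=[{"dx": 0,"dy": -0.001,"dz": 0.035,"ax": 0,"ay": 0,"az": 0,"hand": 0.05},{"dx": 0,"dy": 0,"dz": 0.04,"ax": 0,"ay": 0,"az": 0,"hand": 0.05},{"dx": 0,"dy": 0,"dz": 0.04,"ax": 0,"ay": 0,"az": 0,"hand": 0.05},{"dx": 0,"dy": 0,"dz": 0.03,"ax": 0,"ay": 0,"az": 0,"hand": 0.05},{"dx": 0,"dy": 0,"dz": 0.015,"ax": 0,"ay": 0,"az": 0,"hand": 0.05},{"dx": 0,"dy": 0,"dz": 0.006,"ax": 0,"ay": 0,"az": 0,"hand": 0.05},{"dx": 0,"dy": 0,"dz": 0,"ax": 0,"ay": 0,"az": 0,"hand": 0.05},{"dx": 0,"dy": 0,"dz": 0,"ax": 0,"ay": 0,"az": 0,"hand": 0.05}])

```text
time_s: 27.7
tool_pos: [0.624, -0.2161, 0.0273]
ee_rot: [3.14, -0.003, 0.0]
force: [0.6, 0.0, 0.1]
grip_width: 0.587
gripper_force: 0.0
```

Call:
move_arm(deltas=[{"dx": -0.001,"dy": 0,"dz": 0.005,"ax": 0,"ay": 0,"az": 0,"hand": 0.05},{"dx": 0,"dy": 0,"dz": 0,"ax": 0,"ay": 0,"az": 0,"hand": 0.05},{"dx": 0,"dy": 0,"dz": 0,"ax": 0,"ay": 0,"az": 0,"hand": 0.035},{"dx": 0,"dy": 0,"dz": 0,"ax": 0,"ay": 0,"az": 0,"hand": 0.02},{"dx": 0,"dy": 0,"dz": 0,"ax": 0,"ay": 0,"az": 0,"hand": 0.01},{"dx": 0,"dy": 0,"dz": 0,"ax": 0,"ay": 0,"az": 0,"hand": 0.01},{"dx": 0,"dy": 0,"dz": 0,"ax": 0,"ay": 0,"az": 0,"hand": 0.01},{"dx": 0,"dy": 0,"dz": 0,"ax": 0,"ay": 0,"az": 0,"hand": 0.01}])

```text
time_s: 28.5
tool_pos: [0.6217, -0.2156, 0.0204]
ee_rot: [3.141, -0.0, -0.0]
force: [-0.4, -0.5, 3.5]
grip_width: 0.188
gripper_force: 58.5
```

Call:
move_arm(deltas=[{"dx": 0,"dy": 0,"dz": -0.006,"ax": 0,"ay": 0,"az": 0,"hand": 0.01},{"dx": 0,"dy": 0,"dz": -0.02,"ax": 0,"ay": 0,"az": 0,"hand": 0.01},{"dx": 0,"dy": 0,"dz": -0.03,"ax": 0,"ay": 0,"az": 0,"hand": 0.01},{"dx": 0,"dy": 0,"dz": -0.035,"ax": 0,"ay": 0,"az": 0,"hand": 0.01},{"dx": 0,"dy": 0,"dz": -0.035,"ax": 0,"ay": 0,"az": 0,"hand": 0.01},{"dx": 0,"dy": 0,"dz": -0.03,"ax": 0,"ay": 0,"az": 0,"hand": 0.01},{"dx": 0,"dy": 0,"dz": -0.02,"ax": 0,"ay": 0,"az": 0,"hand": 0.01},{"dx": 0,"dy": 0,"dz": 0,"ax": 0,"ay": 0,"az": 0,"hand": 0.01}])

```text
time_s: 29.3
tool_pos: [0.6235, -0.2162, 0.2007]
ee_rot: [3.139, -0.006, -0.0]
force: [-0.6, -0.5, -0.2]
grip_width: 0.183
gripper_force: 58.5
```

Call:
move_arm(deltas=[{"dx": 0,"dy": -0.015,"dz": 0,"ax": 0,"ay": 0,"az": 0,"hand": 0.01},{"dx": 0.001,"dy": -0.03,"dz": 0,"ax": 0,"ay": 0,"az": 0,"hand": 0.01},{"dx": 0.002,"dy": -0.035,"dz": 0,"ax": 0,"ay": 0,"az": 0,"hand": 0.01},{"dx": 0.002,"dy": -0.035,"dz": 0,"ax": 0,"ay": 0,"az": 0,"hand": 0.01},{"dx": 0.001,"dy": -0.035,"dz": 0,"ax": 0,"ay": 0,"az": 0,"hand": 0.01},{"dx": 0.001,"dy": -0.02,"dz": 0,"ax": 0,"ay": 0,"az": 0,"hand": 0.01},{"dx": 0,"dy": -0.009,"dz": 0,"ax": 0,"ay": 0,"az": 0,"hand": 0.01},{"dx": 0,"dy": 0,"dz": 0,"ax": 0,"ay": 0,"az": 0,"hand": 0.01}])

```text
time_s: 30.1
tool_pos: [0.6275, -0.0347, 0.1941]
ee_rot: [-3.141, 0.003, 0.002]
force: [-0.4, -0.4, -1.1]
grip_width: 0.189
gripper_force: 58.6
```

```bash
python3 - <<'E'
from h import *
p=arm.get_image('side')
t=np.array(arm.sense()['tool_pos']);print(t)
f=p['frame'].copy(); over(f,p,'lid',t[0]+.0005,t[1],t[2]-.0204,(255,0,0)); over(f,p,'small_tub',.629,-.0365,.087,(255,255,0))
cv2.imwrite('pics/c8.png',cv2.resize(f[90:240,200:380],None,fx=4,fy=4,interpolation=cv2.INTER_CUBIC)[:,:,::-1])
E
```

```text
[ 0.62771463 -0.03607294  0.19450258]
```

View pics/c8.png

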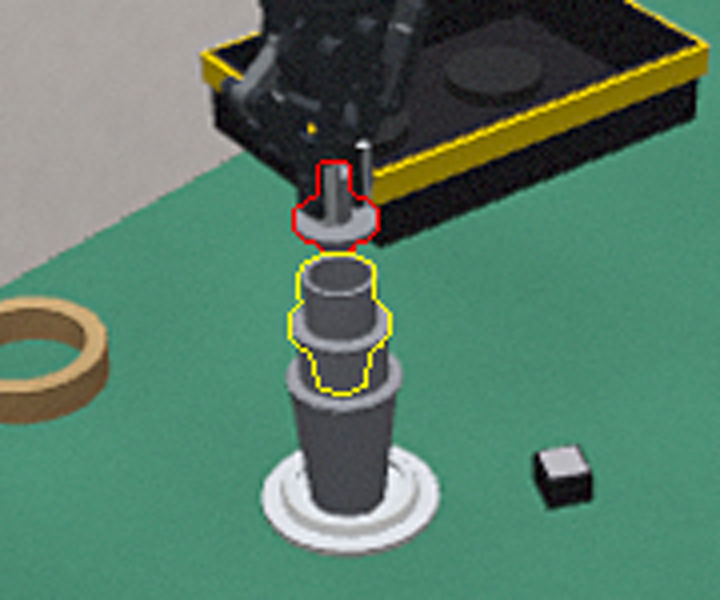

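The lid sits over the small tub and the outlines match. Lowering.

Call:
move_arm(deltas=[{"dx": 0.0008,"dy": 0,"dz": 0.008,"ax": 0,"ay": 0,"az": 0,"hand": 0.01},{"dx": 0,"dy": 0,"dz": 0.008,"ax": 0,"ay": 0,"az": 0,"hand": 0.01},{"dx": 0,"dy": 0,"dz": 0.006,"ax": 0,"ay": 0,"az": 0,"hand": 0.01},{"dx": 0,"dy": 0,"dz": 0.004,"ax": 0,"ay": 0,"az": 0,"hand": 0.01},{"dx": 0,"dy": 0,"dz": 0,"ax": 0,"ay": 0,"az": 0,"hand": 0.01},{"dx": 0,"dy": 0,"dz": 0,"ax": 0,"ay": 0,"az": 0,"hand": 0.01}])

```text
time_s: 30.75
tool_pos: [0.6293, -0.0366, 0.17]
ee_rot: [-3.142, 0.0, -0.0]
force: [-0.5, -0.7, -0.8]
grip_width: 0.184
gripper_force: 58.6
```

Call:
move_arm(deltas=[{"dx": 0,"dy": 0,"dz": 0.0015,"ax": 0,"ay": 0,"az": 0,"hand": 0.01},{"dx": 0,"dy": 0,"dz": 0,"ax": 0,"ay": 0,"az": 0,"hand": 0.01},{"dx": 0,"dy": 0,"dz": 0,"ax": 0,"ay": 0,"az": 0,"hand": 0.01}])

```text
time_s: 31.05
tool_pos: [0.6294, -0.0364, 0.1688]
ee_rot: [3.142, -0.0, -0.0]
force: [0.2, -0.0, -1.2]
grip_width: 0.188
gripper_force: 58.6
```

Call:
move_arm(deltas=[{"dx": 0,"dy": 0,"dz": 0.001,"ax": 0,"ay": 0,"az": 0,"hand": 0.01},{"dx": 0,"dy": 0,"dz": 0,"ax": 0,"ay": 0,"az": 0,"hand": 0.01},{"dx": 0,"dy": 0,"dz": 0,"ax": 0,"ay": 0,"az": 0,"hand": 0.01}])

```text
time_s: 31.35
tool_pos: [0.6293, -0.0364, 0.1674]
ee_rot: [3.142, 0.0, -0.0]
force: [0.5, -0.1, -0.7]
grip_width: 0.182
gripper_force: 58.6
```

Call:
move_arm(deltas=[{"dx": 0,"dy": 0,"dz": 0.0015,"ax": 0,"ay": 0,"az": 0,"hand": 0.01},{"dx": 0,"dy": 0,"dz": 0.001,"ax": 0,"ay": 0,"az": 0,"hand": 0.01},{"dx": 0,"dy": 0,"dz": 0,"ax": 0,"ay": 0,"az": 0,"hand": 0.01},{"dx": 0,"dy": 0,"dz": 0,"ax": 0,"ay": 0,"az": 0,"hand": 0.01}])

```text
time_s: 31.75
tool_pos: [0.6293, -0.0364, 0.1649]
ee_rot: [-3.142, 0.0, -0.0]
force: [0.1, 0.2, -0.9]
grip_width: 0.19
gripper_force: 58.6
```

Call:
move_arm(deltas=[{"dx": 0,"dy": 0,"dz": 0.0008,"ax": 0,"ay": 0,"az": 0,"hand": 0.01},{"dx": 0,"dy": 0,"dz": 0,"ax": 0,"ay": 0,"az": 0,"hand": 0.01},{"dx": 0,"dy": 0,"dz": 0,"ax": 0,"ay": 0,"az": 0,"hand": 0.01}])

```text
time_s: 32.05
tool_pos: [0.6293, -0.0364, 0.1642]
ee_rot: [3.142, 0.0, -0.0]
force: [0.7, -0.2, -1.1]
grip_width: 0.191
gripper_force: 58.6
```

Call:
move_arm(deltas=[{"dx": 0,"dy": 0,"dz": 0.0006,"ax": 0,"ay": 0,"az": 0,"hand": 0.01},{"dx": 0,"dy": 0,"dz": 0,"ax": 0,"ay": 0,"az": 0,"hand": 0.01},{"dx": 0,"dy": 0,"dz": 0,"ax": 0,"ay": 0,"az": 0,"hand": 0.01}])

```text
time_s: 32.35
tool_pos: [0.6293, -0.0364, 0.1636]
ee_rot: [-3.142, 0.0, -0.0]
force: [0.1, 0.1, -0.3]
grip_width: 0.19
gripper_force: 58.6
```

Call:
move_arm(deltas=[{"dx": 0,"dy": 0,"dz": 0.0005,"ax": 0,"ay": 0,"az": 0,"hand": 0.01},{"dx": 0,"dy": 0,"dz": 0,"ax": 0,"ay": 0,"az": 0,"hand": 0.01},{"dx": 0,"dy": 0,"dz": 0,"ax": 0,"ay": 0,"az": 0,"hand": 0.01}])

```text
time_s: 32.65
tool_pos: [0.6293, -0.0364, 0.1631]
ee_rot: [-3.142, 0.0, -0.0]
force: [-0.7, 0.4, -0.6]
grip_width: 0.189
gripper_force: 58.6
```

Call:
move_arm(deltas=[{"dx": 0,"dy": 0,"dz": 0.0004,"ax": 0,"ay": 0,"az": 0,"hand": 0.01},{"dx": 0,"dy": 0,"dz": 0,"ax": 0,"ay": 0,"az": 0,"hand": 0.01},{"dx": 0,"dy": 0,"dz": 0,"ax": 0,"ay": 0,"az": 0,"hand": 0.01}])

```text
time_s: 32.95
tool_pos: [0.6293, -0.0364, 0.1627]
ee_rot: [-3.142, -0.0, -0.0]
force: [0.5, 0.0, -1.4]
grip_width: 0.187
gripper_force: 58.6
```

Call:
move_arm(deltas=[{"dx": 0,"dy": 0,"dz": 0.0004,"ax": 0,"ay": 0,"az": 0,"hand": 0.01},{"dx": 0,"dy": 0,"dz": 0,"ax": 0,"ay": 0,"az": 0,"hand": 0.01},{"dx": 0,"dy": 0,"dz": 0,"ax": 0,"ay": 0,"az": 0,"hand": 0.01}])

```text
time_s: 33.25
tool_pos: [0.6295, -0.0364, 0.1626]
ee_rot: [-3.142, -0.0, -0.0]
force: [-1.2, 0.4, 2.4]
grip_width: 0.187
gripper_force: 58.7
```

Call:
move_arm(deltas=[{"dx": 0,"dy": 0,"dz": 0.0004,"ax": 0,"ay": 0,"az": 0,"hand": 0.01},{"dx": 0,"dy": 0,"dz": 0,"ax": 0,"ay": 0,"az": 0,"hand": 0.01},{"dx": 0,"dy": 0,"dz": 0,"ax": 0,"ay": 0,"az": 0,"hand": 0.01}])

```text
time_s: 33.55
tool_pos: [0.6297, -0.0364, 0.1626]
ee_rot: [3.142, -0.001, -0.0]
force: [-0.7, 1.2, 5.2]
grip_width: 0.185
gripper_force: 59.0
```

Call:
move_arm(deltas=[{"dx": 0,"dy": 0,"dz": -0.0004,"ax": 0,"ay": 0,"az": 0,"hand": 0.01},{"dx": 0,"dy": 0,"dz": 0,"ax": 0,"ay": 0,"az": 0,"hand": 0.03},{"dx": 0,"dy": 0,"dz": 0,"ax": 0,"ay": 0,"az": 0,"hand": 0.05},{"dx": 0,"dy": 0,"dz": 0,"ax": 0,"ay": 0,"az": 0,"hand": 0.06},{"dx": 0,"dy": 0,"dz": 0,"ax": 0,"ay": 0,"az": 0,"hand": 0.06},{"dx": 0,"dy": 0,"dz": -0.01,"ax": 0,"ay": 0,"az": 0,"hand": 0.06},{"dx": 0,"dy": 0,"dz": -0.025,"ax": 0,"ay": 0,"az": 0,"hand": 0.06},{"dx": 0,"dy": 0,"dz": -0.03,"ax": 0,"ay": 0,"az": 0,"hand": 0.06}])

```text
time_s: 34.35
tool_pos: [0.6284, -0.0363, 0.2271]
ee_rot: [-3.141, 0.003, -0.0]
force: [-0.1, -0.1, 0.8]
grip_width: 0.706
gripper_force: 0.0
```

Call:
move_arm(deltas=[{"dx": 0,"dy": 0.02,"dz": -0.01,"ax": 0,"ay": 0,"az": 0,"hand": 0.06},{"dx": 0,"dy": 0.035,"dz": 0,"ax": 0,"ay": 0,"az": 0,"hand": 0.06},{"dx": 0,"dy": 0.035,"dz": 0,"ax": 0,"ay": 0,"az": 0,"hand": 0.06},{"dx": 0,"dy": 0.035,"dz": 0,"ax": 0,"ay": 0,"az": 0,"hand": 0.06},{"dx": 0,"dy": 0.035,"dz": 0,"ax": 0,"ay": 0,"az": 0,"hand": 0.06},{"dx": 0,"dy": 0.02,"dz": 0,"ax": 0,"ay": 0,"az": 0,"hand": 0.06},{"dx": 0,"dy": 0,"dz": 0,"ax": 0,"ay": 0,"az": 0,"hand": 0.06},{"dx": 0,"dy": 0,"dz": 0,"ax": 0,"ay": 0,"az": 0,"hand": 0.06}])

```text
time_s: 35.15
tool_pos: [0.6294, -0.2162, 0.2375]
ee_rot: [-3.141, -0.0, -0.001]
force: [-0.3, 0.2, -0.8]
grip_width: 0.699
gripper_force: 0.0
```

```bash
python3 - <<'E'
from h import *
print(arm.sense()['tool_pos'],arm.sense()['force'])
p=arm.get_image('side'); save(p,'side9.png')
f=p['frame'].copy(); over(f,p,'lid',.629,-.0365,.142,(255,0,0)); over(f,p,'medium_tub',.6288,-.0363,.046,(255,255,0))
q=arm.get_image('top')['frame']
a=cv2.resize(f[110:250,200:400],None,fx=4,fy=4,interpolation=cv2.INTER_CUBIC)[:560,:400*1]
cv2.imwrite('pics/c9.png',np.hstack([cv2.resize(f[110:260,230:380],(400,400),interpolation=cv2.INTER_CUBIC),cv2.resize(q[80:230,270:420],(400,400),interpolation=cv2.INTER_CUBIC)])[:,:,::-1])
E
```

```text
[ 0.62936636 -0.21616859  0.23750534] [-0.32184565  0.23365144 -0.80868131]
```

View pics/c9.png

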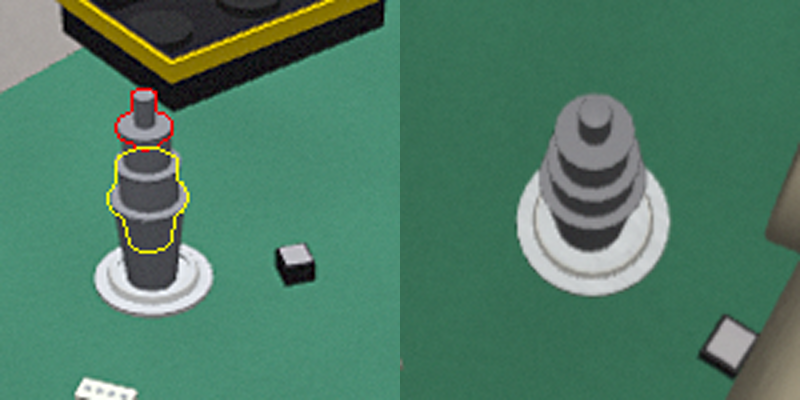

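The whole stack is upright, the lid is seated at its expected outline, and the arm is clear.

```bash
python3 -c "
from workcell import arm
print(arm.hand_in())"
```

```text
the job is handed in; nothing more can be done
None
```

The large, medium and small tubs and the lid are stacked upright in the holder and let go, everything else was left where it was, and the job is handed in (about 35 s of the 112 s used; no verdict was returned).

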